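Double the sauce cup and hold the squeeze bottle ready over it

ROBOT

A 7-joint arm with a two-finger parallel gripper is mounted at the origin on the work surface. World frame = base frame: x ahead of the robot, y to its left, z up, the work surface at z = 0. Lengths are in m, angles in degrees, forces in N, time in s.
With the tool pointing down it reaches from about 0.425 to 0.875 m from the base axis. Payload 4.7 kg.
Tool frame: the origin (TCP) lies at the very end of the fingers, on their centre line; the grasp point (between the pads) lies behind it (env.pinch_z is the z of the grasp point in the tool frame, in m); z points along the fingers, y is the direction in which the jaws open and shut (so a half turn about z gives the same grasp; the last joint's range is limited). The gripper opens to 87 mm and grips with 3 to 60 N. Pads are 19 mm wide; open, the fingers measure 117 mm over their backs; the gripper's body (75 mm by 190 mm) begins 51 mm behind the grasp point.
Start: joints at [-72.588, 18.392, -4.016, 83.108, 1.295, 78.541, -3.26], TCP at [0.186, 0.623, 0.223] pointing down, gripper open.
Joint ranges: [-163.93, 163.93], [-17.29, 119.83], [-79.2, 71.16], [3.27, 140.29], [-89.18, 269.18], [5.43, 117.66], [-154.24, 154.24]. Speed limits (degrees/s): [147.25, 147.25, 180, 180, 180, 180, 180].

INTERFACE

Orientations are given as [roll, pitch, yaw] about the fixed x, y, z axes, in that order (R = Rz(yaw) Ry(pitch) Rx(roll)).
In Python, from cell import readout, read_camera, env gives the robot as it stands. The module is installed in compiled form; this text tells all that it offers.
- The arm moves only by the tool servo_tool, never from a script. Its argument "plan" is a list that holds one entry, the list of rows, each a list of 5 numbers: the finger opening in m, from 0 to 0.087, then the shift along the tool's x, y, z in m, then the turn about the tool's z in rad. In form: [[[jaw, x, y, z, yaw], ...]]. A call has 1 to 12 rows; each row is the pose to reach, as a shift and turn from the pose measured when the call began, along the tool's axes at that moment; what a row does not reach only later rows make up. A row lasts 1/12 s, in which the tool goes at most 41.7 mm and 7.16 degrees, less where a joint would pass 70% of its speed; a pose out of reach is approached as far as the arm can. A call with a gripper value outside its range is refused whole. The fingers move at their own pace and stop on an object; "force" is the grip in N (left out, the last holds). Time passes only in rows, so rows that repeat a pose let the fingers close. It gives the time, the measured TCP pose, the force and the opening at its end, in the units of the state.
- readout.get_obs(): the state, without advancing time (a new reading comes with each control period).
- read_camera(name): name is "side" or "top" or "wrist"; returns a dict with "image" (384x512x3 uint8, red, green, blue), "range_z" (384x512 float32, m along the optical axis (not along the pixel's ray), 0 where there is no reading), "mtx" (3x3 intrinsics, pixels), "camera_from_world" (4x4, takes a point from world to camera coordinates). Camera axes: x right, y up, looking along -z (the intrinsics and any distortion apply to the point x, -y, -z); pixel columns grow to the right and rows downward; lengths in m; the calibration is good to about 2 mm. A picture is of the moment at which its call begins.
- env.sign_off(): hands the job in, once; it reports no verdict.
The state is a dict: "time_s": time; "qpos": joint angles; "joint_velocities": joint speeds; "effort": joint torques, N m; "tool_pos": TCP position; "tool_rot": TCP orientation; "force": force on the tool from outside, world axes, zero at the start; "wrist_torque": the same for the moment, N m; "grip_width": finger opening in m.
Only numpy, scipy, OpenCV 4.12 (cv2) and the standard library are available. Lean on these libraries where they do the work, as an engineer would, in place of code of your own. Each camera call takes 0.05 s, during which the arm holds its last target. There are 200 camera calls.

TASK

Double up the sauce cup: nest the loose cup right down into the cup standing on the saucer, leaving both on the saucer, and let go. Then draw the wide squeeze bottle up out of its rack, turn it from nozzle-down to a slant of about 45 degrees, and finish while holding it still there, its nozzle tip a few centimetres above the middle of the doubled cup's mouth, touching neither cup. Leave the slim bottle, the mug and the jar where they are.

Things in the scene. Friction and masses are not known exactly. Their poses are not given: they have to be found in the camera images.
- loose_cup_mid (a point): Centre (on the axis, half-way up) of the loose sauce cup: plain grey plastic, open-topped, tapered, 76 mm high, 42 mm outer diameter at the foot, 64 mm at the rim, wall 2.5 mm, floor 4 mm, about 50 g. It stands upright by itself on the steel counter, so this point is 38 mm up. z is the cup's axis, foot to rim.
- base_cup_mid (a point): Centre (on the axis, half-way up) of the identical cup that stands upright on the saucer (38 mm above the saucer's top). z is its axis, foot to rim. A cup nested fully into it wedges on the taper and stands about 30 mm higher than it (centre to centre, 27 to 33 mm).
- loose_cup_rim (a point): Centre of the mouth of the loose cup, 76 mm above its foot, level with the rim; once nested, this is the mouth of the doubled cup.
- saucer: Flat round white saucer, 100 mm diameter, 6 mm thick, fixed to the counter; origin at the centre of its underside.
- rack: Steel bottle rack fixed to the counter, 100 mm along x, 238 mm along y, 94 mm high; origin at the centre of its underside. Two open tiers, top faces 52 and 94 mm up; wells at y = -55 and +55 mm: 56 mm hole in the upper tier, 35 mm in the lower. A bottle stands nozzle down in each well, its cap on the lower tier; which is where varies.
- wide_mid (a point): Centre (on the axis, half-way along) of the wide squeeze bottle, the one to use: white body 50 mm diameter, 157 mm long overall, about 0.22 kg. It stands nozzle down in the rack: this point 88.5 mm up, flat base uppermost at 167 mm, the top 73 mm of plain body standing out above the rack. z is the bottle's axis from nozzle tip to base, vertical (up) in the rack.
- wide_nozzle (a point): Tip of the wide bottle's nozzle, on its axis, 78.5 mm from the bottle's centre and 157 mm from its base. From the tip: tapered nozzle 42 mm long (8 to 20 mm diameter), grey screw cap 50 mm diameter and 16 mm long, then the body, 99 mm long.
- slim_mid (a point): Centre of the slim bottle, a bystander in the rack's other well: white body 36 mm diameter, 137 mm long overall, same cap and nozzle, nozzle down; its base is 147 mm above the counter. Leave it.
- mug: White ceramic mug, 80 mm diameter, 85 mm high, handle at +y, standing on the counter, a bystander; origin at the centre of its underside.
- jar: Small amber glass jar with a steel lid, 60 mm diameter, 60 mm high, a bystander; origin at the centre of its underside.
There are look-alikes about, which are no part of the job. What is shaped like the part that bears base_cup_mid but yellow is not meant.

How it is judged:
By the outcome, as a careful person would: the job done as asked, in the order asked, and still so for the second after the job is handed in, while the arm keeps its last pose, push and grip.
It also fails if it takes over 51 s, if anything falls off the work surface, if the arm or the gripper's body presses on something with over 40 N, if the wrist force passes 120 N, or if a joint passes its speed limit or range.

## Working session

There is one attempt and no reset: what is moved stays moved. The work goes in short steps, Python scripts to look and compute and a tool call to move; the robot and the scene stay as the last step left them, time stands still between calls to the robot, and variables do not carry over. Pictures are saved under pics/ and viewed, about 8 in all and at most 12, crops included, and the job is handed in when it is done.

Besides the shell and the picture viewer there is one more tool, called after "Call:" by a JSON object that holds its "name" and its "arguments", one argument or row to a line. servo_tool: Moves the arm, as the interface text tells. Its arguments: {"type":"object","properties":{"plan":{"type":"array"},"force":{"type":"number"}},"required":["plan"]}

```bash
mkdir -p pics; python3 - <<'E'
from cell import readout, read_camera, env
import cv2,numpy as np,pickle
print(readout.get_obs(), env.pinch_z)
ims=[]
for n in("top","side"):
    d=read_camera(n); pickle.dump(d,open(n+'.pkl','wb')); ims.append(d['image'])
    print(n,d['mtx'].tolist(),np.round(d['camera_from_world'],3).tolist())
    cv2.imwrite(f'pics/{n}1.png',d['image'][...,::-1])
E
```

```text
{'time_s': 0.0, 'qpos': array([-72.58609195,  18.43991866,  -4.01652573,  83.17573212,
         1.29520205,  78.54054943,  -3.26086138]), 'joint_velocities': array([-0.13148317,  0.05620923,  0.13657425, -0.01472056,  0.06014286,
       -0.12264151, -0.02006979]), 'effort': array([ 2.02785754e-04, -4.91298723e+01, -4.03709309e-01, -3.12526274e+01,
       -6.38604281e-02,  4.39344859e-02,  1.85213853e-04]), 'tool_pos': array([0.18564284, 0.62234106, 0.22144464]), 'tool_rot': array([-1.79889060e+02,  5.66590075e-03,  1.63395988e+02]), 'force': array([ 0.58183705, -0.84358269,  0.11357246]), 'wrist_torque': array([-0.02482562,  0.07248212, -0.02121842]), 'grip_width': 0.087035515258935} -0.0187
top [[352.9524537775619, 0.0, 255.65598974822535], [0.0, 352.9524537775619, 194.02853579889094], [0.0, 0.0, 1.0]] [[0.012, -1.0, 0.004, -0.008], [0.997, 0.012, 0.074, -0.66], [-0.074, 0.003, 0.997, -0.988], [0.0, 0.0, 0.0, 1.0]]
side [[361.90344889391037, 0.0, 253.76374304886258], [0.0, 361.90344889391037, 189.50124253975193], [0.0, 0.0, 1.0]] [[-0.961, -0.275, 0.007, 0.627], [0.161, -0.543, 0.824, -0.185], [-0.223, 0.793, 0.567, -0.699], [0.0, 0.0, 0.0, 1.0]]
```

View pics/top1.png

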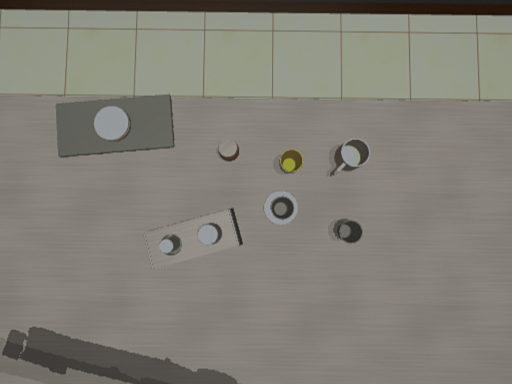

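View pics/side1.png

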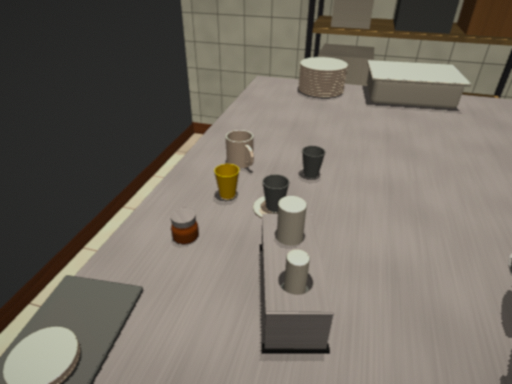

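The top view shows the loose cup at about (348,231), and the base cup on the saucer at (282,208). The wide bottle is at (208,234), the slim one at (168,245), the yellow look-alike at (290,160), the mug at (355,153) and the jar at (229,150). The side view agrees.

```bash
cat > h.py <<'E'
import numpy as np,cv2,pickle
def cloud(d):
    z=d['range_z'];v,u=np.mgrid[:z.shape[0],:z.shape[1]];K=d['mtx']
    p=np.stack([(u-K[0,2])/K[0,0]*z,-(v-K[1,2])/K[1,1]*z,-z],-1)
    T=d['camera_from_world'];w=(p-T[:3,3])@T[:3,:3]
    w[z<=0]=np.nan
    return w
def ray(d,u,v,h):
    K=d['mtx'];T=d['camera_from_world'];R=T[:3,:3];c=-R.T@T[:3,3]
    r=R.T@np.array([(u-K[0,2])/K[0,0],-(v-K[1,2])/K[1,1],-1]);return c+r*(h-c[2])/r[2]
def near(w,c,r,lo,hi):
    m=(np.hypot(w[...,0]-c[0],w[...,1]-c[1])<r)&(w[...,2]>lo)&(w[...,2]<hi);return w[m]
def circ(p):
    (x,y),r=cv2.minEnclosingCircle(p[:,:2].astype(np.float32));
    A=np.c_[2*p[:,:2],np.ones(len(p))];s=np.linalg.lstsq(A,(p[:,:2]**2).sum(1),rcond=None)[0]
    return np.round([x,y,r,s[0],s[1],np.sqrt(s[2]+s[0]**2+s[1]**2),np.median(p[:,2]),len(p)],4)
E
python3 - <<'E'
from h import *
for n in('top','side'):
    d=pickle.load(open(n+'.pkl','rb'));w=cloud(d)
    t=pickle.load(open('top.pkl','rb'))
    for nm,px,h,lo,hi,r in [('loose',(348,231),.07,.066,.085,.05),('base',(282,208),.08,.072,.095,.05),('wide',(208,234),.167,.157,.18,.04),('slim',(168,245),.147,.135,.16,.04),('saucer',(282,208),.006,.003,.012,.06),('yellow',(290,160),.07,.066,.085,.05),('mug',(355,153),.085,.075,.095,.06),('jar',(229,150),.06,.05,.07,.05)]:
        c=ray(t,*px,h);p=near(w,c,r,lo,hi)
        print(n,nm,c.round(3),circ(p) if len(p)>5 else len(p))
    p=near(w,(ray(t,193,238,.09)),.16,.085,.1)
    print('rack',cv2.minAreaRect(p[:,:2].astype(np.float32)),len(p))
    print('table',np.nanmedian(w[230:260,400:440,2]) )
E
```

```text
top loose [ 0.559 -0.252  0.07 ] [ 5.563e-01 -2.566e-01  3.160e-02  5.567e-01 -2.560e-01  2.970e-02
  7.460e-02  1.140e+02]
top base [ 0.619 -0.071  0.08 ] [ 6.187e-01 -7.070e-02  3.160e-02  6.185e-01 -7.040e-02  2.970e-02
  8.070e-02  1.030e+02]
top wide [0.55  0.116 0.167] [5.486e-01 1.179e-01 2.480e-02 5.487e-01 1.173e-01 1.760e-02 1.669e-01
 3.280e+02]
top slim [0.521 0.218 0.147] [5.183e-01 2.232e-01 1.810e-02 5.180e-01 2.226e-01 1.290e-02 1.464e-01
 1.720e+02]
top saucer [ 0.621 -0.077  0.006] [ 6.204e-01 -7.580e-02  5.880e-02  6.223e-01 -7.280e-02  3.870e-02
  6.600e-03  5.960e+02]
top yellow [ 0.752 -0.093  0.07 ] [ 7.492e-01 -9.510e-02  3.150e-02  7.490e-01 -9.490e-02  2.980e-02
  7.510e-02  9.600e+01]
top mug [ 0.771 -0.269  0.085] [ 7.678e-01 -2.617e-01  4.750e-02  7.709e-01 -2.675e-01  3.810e-02
  8.370e-02  1.860e+02]
top jar [0.78  0.076 0.06 ] [7.857e-01 8.270e-02 2.700e-02 7.857e-01 8.170e-02 1.890e-02 6.010e-02
 2.840e+02]
rack ((0.5329287648200989, 0.17110805213451385), (0.10002011060714722, 0.2384665310382843), 16.10216522216797) 2681
table 7.494306727268051e-05
si
[... 403 characters left out ...]
256e-01 1.840e-02 5.187e-01 2.273e-01 1.330e-02 1.460e-01
 4.040e+02]
side saucer [ 0.621 -0.077  0.006] [ 6.454e-01 -6.860e-02  4.300e-02  6.415e-01 -6.590e-02  2.570e-02
  5.600e-03  2.430e+02]
side yellow [ 0.752 -0.093  0.07 ] [ 7.512e-01 -9.370e-02  3.310e-02  7.506e-01 -9.360e-02  2.990e-02
  7.230e-02  1.820e+02]
side mug [ 0.771 -0.269  0.085] [ 7.734e-01 -2.670e-01  4.110e-02  7.732e-01 -2.667e-01  3.790e-02
  8.090e-02  1.950e+02]
side jar [0.78  0.076 0.06 ] [7.887e-01 8.340e-02 2.770e-02 7.867e-01 8.540e-02 1.990e-02 5.920e-02
 3.710e+02]
rack ((0.5340168476104736, 0.1727185845375061), (0.10013328492641449, 0.23834018409252167), 16.13253402709961) 4459
table -0.000554471459401309
```

```bash
cat >> h.py <<'E'
from scipy.spatial.transform import Rotation as Ro
def go(*ts):
    """print tool-frame shifts to world targets (x,y,z,yaw deg)"""
    from cell import readout
    o=readout.get_obs();R=Ro.from_euler('xyz',o['tool_rot'],degrees=True)
    print('t',round(o['time_s'],2),o['tool_pos'].round(4),o['tool_rot'].round(2),'F',o['force'].round(1),'g',round(o['grip_width'],4),'q',o['qpos'].round(0))
    for t in ts:
        s=R.inv().apply(np.array(t[:3])-o['tool_pos']);dy=-np.deg2rad((t[3]-o['tool_rot'][2]+180)%360-180)
        print(t,'->',s.round(4),round(dy,3))
E
python3 -c "
from h import *
go((.5,.3,.23,106),(.5575,-.2555,.2,106))"
```

```text
t 0.1 [0.1856 0.6224 0.2216] [-1.799e+02  1.000e-02  1.634e+02] F [-0.2  0.  -0.7] g 0.0876 q [-73.  18.  -4.  83.   1.  79.  -3.]
(0.5, 0.3, 0.23, 106) -> [-0.3934 -0.2192 -0.008 ] 1.002
(0.5575, -0.2555, 0.2, 106) -> [-0.6072 -0.735   0.0229] 1.002
```

Call:
{"name": "servo_tool", "arguments": {
  "plan": [
    [[0.087, -0.035, -0.02, -0.005, 0.09], [0.087, -0.07, -0.04, -0.008, 0.18], [0.087, -0.105, -0.06, -0.008, 0.27], [0.087, -0.14, -0.08, -0.008, 0.36], [0.087, -0.175, -0.1, -0.008, 0.45], [0.087, -0.21, -0.12, -0.008, 0.54], [0.087, -0.245, -0.14, -0.008, 0.63], [0.087, -0.28, -0.16, -0.008, 0.72], [0.087, -0.315, -0.18, -0.008, 0.81], [0.087, -0.35, -0.2, -0.008, 0.9], [0.087, -0.39, -0.22, -0.008, 1.0], [0.087, -0.41, -0.255, -0.008, 1.0]]
  ]
}}

```text
time_s: 1.1
tool_pos: [0.508, 0.2614, 0.2293]
tool_rot: [180.0, 0.1, 105.9]
force: [0.1, 0.2, 0.1]
grip_width: 0.0872
```

```bash
python3 -c "
from h import *
go((.5575,-.2555,.2,106))"
```

```text
t 1.1 [0.508  0.2614 0.2293] [1.7996e+02 1.3000e-01 1.0587e+02] F [0.1 0.2 0.1] g 0.0872 q [-47.   9.  19.  95.  -3.  77. -12.]
(0.5575, -0.2555, 0.2, 106) -> [-0.5107 -0.0938  0.0304] -0.002
```

Call:
{"name": "servo_tool", "arguments": {
  "plan": [
    [[0.087, -0.04, -0.008, 0, 0], [0.087, -0.08, -0.016, 0, 0], [0.087, -0.12, -0.024, 0, 0], [0.087, -0.16, -0.032, 0, 0], [0.087, -0.2, -0.04, 0, 0], [0.087, -0.24, -0.048, 0, 0], [0.087, -0.28, -0.056, 0, 0], [0.087, -0.32, -0.064, 0, 0], [0.087, -0.36, -0.072, 0.01, 0], [0.087, -0.4, -0.08, 0.02, 0], [0.087, -0.44, -0.088, 0.03, 0], [0.087, -0.48, -0.094, 0.03, 0]]
  ]
}}

```text
time_s: 2.1
tool_pos: [0.5473, -0.2271, 0.1982]
tool_rot: [-179.9, -0.0, 105.9]
force: [-0.0, 0.1, -0.7]
grip_width: 0.087
```

Call:
{"name": "servo_tool", "arguments": {
  "plan": [
    [[0.087, -0.03, 0, 0, 0], [0.087, -0.03, 0, 0, 0], [0.087, -0.03, 0, 0, 0]]
  ]
}}

```text
time_s: 2.35
tool_pos: [0.5544, -0.2583, 0.1973]
tool_rot: [-179.8, 0.0, 105.6]
force: [-0.3, 1.6, -0.1]
grip_width: 0.0867
```

```bash
python3 - <<'E'
from h import *
from cell import read_camera
d=read_camera('wrist');cv2.imwrite('pics/w1.png',d['image'][...,::-1]);w=cloud(d)
p=near(w,(.5575,-.2555),.05,.066,.085)
print(circ(p) if len(p)>5 else len(p), d['camera_from_world'].round(3).tolist())
go((.5575,-.2555,.2,106),(.5575,-.2555,.051,106))
E
```

```text
[ 5.562e-01 -2.572e-01  3.180e-02  5.560e-01 -2.567e-01  2.960e-02
  7.570e-02  7.840e+02] [[0.963, 0.27, -0.004, -0.463], [-0.261, 0.927, -0.271, 0.411], [-0.069, 0.263, 0.962, -0.261], [0.0, 0.0, 0.0, 1.0]]
t 2.4 [ 0.5551 -0.2559  0.1974] [-1.7981e+02 -6.0000e-02  1.0582e+02] F [-0.3 -0.7 -0.1] g 0.0872 q [-11.  17.  41.  92. -12.  75.  47.]
(0.5575, -0.2555, 0.2, 106) -> [-0.0002  0.0024 -0.0026] -0.003
(0.5575, -0.2555, 0.051, 106) -> [-0.0004  0.0029  0.1464] -0.003
```

View pics/w1.png

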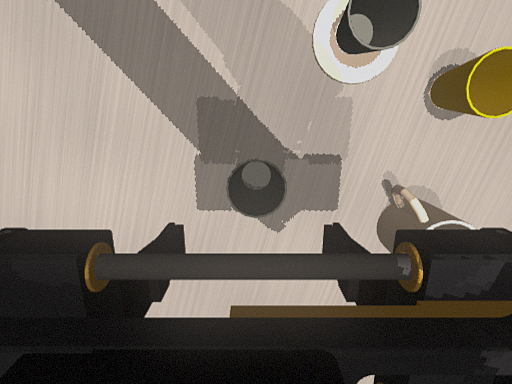

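The wrist view shows the loose cup at (257,188), centred between the fingertips (about 182 and 325). Next I go down and grip just under the rim.

Call:
{"name": "servo_tool", "arguments": {
  "plan": [
    [[0.087, -0.001, 0.001, 0.03, 0], [0.087, -0.001, 0.001, 0.06, 0], [0.087, -0.001, 0.001, 0.09, 0], [0.087, -0.001, 0.001, 0.12, 0], [0.087, -0.001, 0.001, 0.14, 0], [0.087, -0.001, 0.001, 0.146, 0], [0.087, -0.001, 0.001, 0.146, 0], [0.05, -0.001, 0.001, 0.146, 0], [0.05, -0.001, 0.001, 0.146, 0], [0.05, -0.001, 0.001, 0.146, 0], [0.05, -0.001, 0.001, 0.146, 0], [0.05, -0.001, 0.001, 0.146, 0]]
  ],
  "force": 15
}}

```text
time_s: 3.4
tool_pos: [0.5565, -0.2569, 0.0526]
tool_rot: [-179.9, -0.0, 105.8]
force: [-0.1, 0.4, 5.0]
grip_width: 0.0636
```

Call:
{"name": "servo_tool", "arguments": {
  "plan": [
    [[0.05, 0, 0, 0, 0], [0.05, 0, 0, 0, 0], [0.05, 0, 0, -0.03, 0], [0.05, 0, 0, -0.06, 0], [0.05, 0, 0, -0.09, 0], [0.05, 0, 0, -0.12, 0], [0.05, 0, 0, -0.12, 0]]
  ]
}}

```text
time_s: 3.98
tool_pos: [0.5598, -0.2589, 0.1791]
tool_rot: [179.6, 0.3, 105.8]
force: [0.8, -0.8, -0.2]
grip_width: 0.0629
```

```bash
python3 - <<'E'
from h import *
from cell import read_camera
d=read_camera('wrist');cv2.imwrite('pics/w2.png',d['image'][...,::-1])
s=read_camera('side');cv2.imwrite('pics/s2.png',cv2.resize(s['image'][100:250,200:400,::-1],None,fx=3,fy=3))
go((.619,-.07,.18,106),(.619,-.07,.088,106))
E
```

```text
t 4.08 [ 0.5574 -0.2572  0.1738] [1.7995e+02 5.0000e-02 1.0583e+02] F [ 0.6  0.3 -1.2] g 0.0633 q [-11.  18.  41.  94. -13.  73.  48.]
(0.619, -0.07, 0.18, 106) -> [ 0.1633  0.1104 -0.0063] -0.003
(0.619, -0.07, 0.088, 106) -> [0.1634 0.1103 0.0857] -0.003
```

View pics/s2.png

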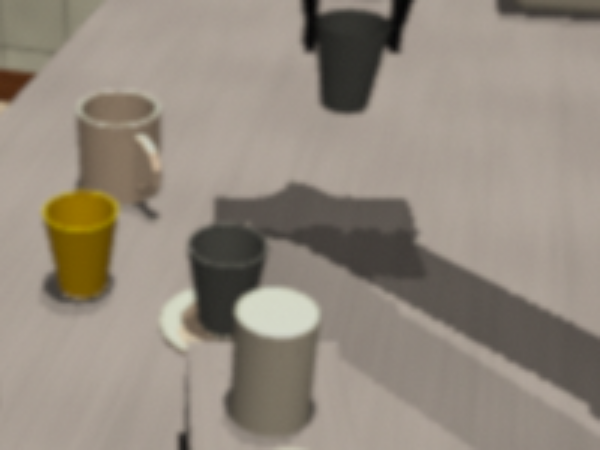

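The side crop shows the cup held upright in the jaws at (345,60) and the base cup at (228,280). I carry it over to the base cup.

Call:
{"name": "servo_tool", "arguments": {
  "plan": [
    [[0.05, 0.027, 0.018, -0.006, 0], [0.05, 0.054, 0.036, -0.006, 0], [0.05, 0.081, 0.054, -0.006, 0], [0.05, 0.108, 0.072, -0.006, 0], [0.05, 0.135, 0.09, -0.006, 0], [0.05, 0.155, 0.104, -0.006, 0], [0.05, 0.163, 0.11, -0.006, 0], [0.05, 0.163, 0.11, -0.006, 0], [0.05, 0.163, 0.11, -0.006, 0]]
  ]
}}

```text
time_s: 4.83
tool_pos: [0.6178, -0.0716, 0.1786]
tool_rot: [-179.9, 0.1, 105.8]
force: [0.3, -1.8, -0.8]
grip_width: 0.0632
```

```bash
python3 - <<'E'
from h import *
from cell import read_camera
d=read_camera('side');w=cloud(d)
for c,lo,hi in (((.619,-.07),.074,.09),((.619,-.07),.19,.22)):
    p=near(w,c,.04,lo,hi); print(circ(p) if len(p)>5 else len(p))
go((.619,-.07,.18,106),(.619,-.07,.088,106))
E
```

```text
[ 6.20e-01 -7.05e-02  3.39e-02  6.20e-01 -6.90e-02  3.00e-02  7.90e-02
  1.81e+02]
[ 6.176e-01 -6.480e-02  3.900e-02  6.185e-01 -6.900e-02  3.130e-02
  1.978e-01  3.900e+02]
t 4.88 [ 0.6177 -0.0731  0.179 ] [-1.7993e+02  1.2000e-01  1.0568e+02] F [ 0.4 -0.9 -1.8] g 0.0627 q [-25.  19.  36.  92. -11.  73.  29.]
(0.619, -0.07, 0.18, 106) -> [ 0.0026  0.0021 -0.001 ] -0.006
(0.619, -0.07, 0.088, 106) -> [0.0028 0.0022 0.091 ] -0.006
```

Call:
{"name": "servo_tool", "arguments": {
  "plan": [
    [[0.05, 0.002, 0.002, 0.015, 0], [0.05, 0.002, 0.002, 0.03, 0], [0.05, 0.002, 0.002, 0.045, 0], [0.05, 0.002, 0.002, 0.06, 0], [0.05, 0.002, 0.002, 0.07, 0], [0.05, 0.002, 0.002, 0.08, 0], [0.05, 0.002, 0.002, 0.086, 0], [0.05, 0.002, 0.002, 0.09, 0], [0.05, 0.002, 0.002, 0.09, 0]]
  ]
}}

```text
time_s: 5.63
tool_pos: [0.6194, -0.0715, 0.0895]
tool_rot: [-180.0, 0.1, 105.6]
force: [-0.0, 0.2, -0.7]
grip_width: 0.0629
```

```bash
python3 - <<'E'
from h import *
from cell import read_camera
d=read_camera('side');w=cloud(d)
cv2.imwrite('pics/s3.png',cv2.resize(d['image'][130:250,200:360,::-1],None,fx=4,fy=4))
go((.619,-.07,.088,106))
E
```

```text
t 5.68 [ 0.6194 -0.0714  0.0895] [-1.7997e+02  1.5000e-01  1.0564e+02] F [-0.3 -0.1  0.5] g 0.0632 q [-24.  23.  35.  97. -14.  64.  31.]
(0.619, -0.07, 0.088, 106) -> [0.0015 0.0001 0.0015] -0.006
```

View pics/s3.png

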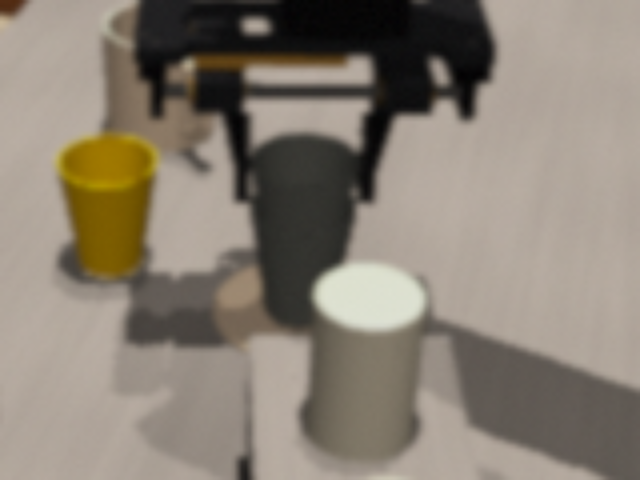

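The side crop shows the loose cup at (305,170) going into the base cup, with no contact force yet. I press down gently.

Call:
{"name": "servo_tool", "arguments": {
  "plan": [
    [[0.05, 0.0005, 0, 0.001, 0], [0.05, 0.0005, 0, 0.002, 0], [0.05, 0.0005, 0, 0.003, 0], [0.05, 0.0005, 0, 0.003, 0]]
  ]
}}

```text
time_s: 6.02
tool_pos: [0.6202, -0.0718, 0.089]
tool_rot: [179.9, 0.2, 105.6]
force: [-3.1, 0.5, 10.3]
grip_width: 0.0629
```

Call:
{"name": "servo_tool", "arguments": {
  "plan": [
    [[0.05, 0, 0, 0.001, 0], [0.05, 0, 0, 0.002, 0], [0.05, 0, 0, 0.002, 0]]
  ]
}}

```text
time_s: 6.27
tool_pos: [0.6212, -0.0726, 0.089]
tool_rot: [179.8, 0.3, 105.6]
force: [-2.9, 0.1, 9.8]
grip_width: 0.0629
```

Call:
{"name": "servo_tool", "arguments": {
  "plan": [
    [[0.065, 0, 0, 0, 0], [0.087, 0, 0, 0, 0], [0.087, 0, 0, 0, 0], [0.087, 0, 0, -0.02, 0], [0.087, 0, 0, -0.05, 0], [0.087, 0, 0, -0.08, 0], [0.087, 0, 0, -0.11, 0], [0.087, 0, 0, -0.12, 0], [0.087, 0, 0, -0.12, 0]]
  ]
}}

```text
time_s: 7.02
tool_pos: [0.6224, -0.0724, 0.2119]
tool_rot: [179.5, 0.3, 105.6]
force: [0.4, 0.3, -0.4]
grip_width: 0.0864
```

```bash
python3 - <<'E'
from h import *
from cell import read_camera
for n in('top','side','wrist'):
    d=read_camera(n);w=cloud(d)
    for lo,hi in ((.1,.12),(.076,.086)):
        p=near(w,(.619,-.07),.045,lo,hi); print(n,circ(p) if len(p)>5 else len(p))
    p=near(w,(.619,-.07),.05,.1,.13); print(np.percentile(p[:,2],[5,50,95]).round(4))
    if n=='side': cv2.imwrite('pics/s4.png',cv2.resize(d['image'][130:250,200:360,::-1],None,fx=4,fy=4))
go((.5485,.1185,.24,106),(.5485,.1185,.121,106))
E
```

```text
top 3
top 5
[0.1116 0.1142 0.1151]
side [ 6.223e-01 -7.180e-02  3.240e-02  6.226e-01 -7.110e-02  2.970e-02
  1.074e-01  2.640e+02]
side [ 6.225e-01 -7.050e-02  3.170e-02  6.223e-01 -6.990e-02  2.790e-02
  8.130e-02  1.550e+02]
[0.1007 0.1074 0.1125]
wrist [ 6.213e-01 -7.370e-02  3.190e-02  6.211e-01 -7.280e-02  2.950e-02
  1.119e-01  1.058e+03]
wrist [ 6.196e-01 -6.890e-02  3.060e-02  6.201e-01 -7.000e-02  2.710e-02
  8.230e-02  4.800e+02]
[0.1014 0.1119 0.1144]
t 7.17 [ 0.6196 -0.0718  0.207 ] [179.92   0.2  105.62] F [ 0.5 -0.2  0.3] g 0.0872 q [-26.  18.  37.  90. -11.  76.  28.]
(0.5485, 0.1185, 0.24, 106) -> [ 0.2023 -0.0172 -0.0337] -0.007
(0.5485, 0.1185, 0.121, 106) -> [ 0.2027 -0.0174  0.0853] -0.007
```

View pics/s4.png

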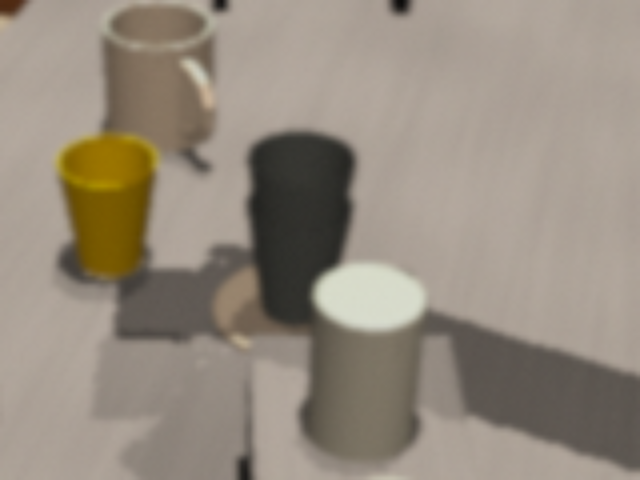

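The doubled cup stands upright on the saucer, with its rim at 0.112 m (30 mm nest) near (0.6215,-0.072). I go to the wide bottle next.

Call:
{"name": "servo_tool", "arguments": {
  "plan": [
    [[0.087, 0.03, -0.003, -0.02, 0], [0.087, 0.065, -0.006, -0.03, 0], [0.087, 0.1, -0.009, -0.03, 0], [0.087, 0.135, -0.012, -0.03, 0], [0.087, 0.17, -0.015, -0.03, 0], [0.087, 0.195, -0.017, -0.03, -0.007], [0.087, 0.203, -0.017, -0.03, -0.007], [0.087, 0.203, -0.017, -0.03, -0.007], [0.087, 0.203, -0.017, -0.03, -0.007]]
  ]
}}

```text
time_s: 7.92
tool_pos: [0.5481, 0.1183, 0.2348]
tool_rot: [-179.9, 0.3, 106.0]
force: [0.0, -0.5, 0.2]
grip_width: 0.0869
```

```bash
python3 - <<'E'
from h import *
from cell import read_camera
d=read_camera('wrist');w=cloud(d)
cv2.imwrite('pics/w5.png',d['image'][...,::-1])
p=near(w,(.5488,.119),.045,.155,.18); print(circ(p) if len(p)>5 else len(p))
go((.5488,.119,.24,106),(.5488,.119,.121,106))
E
```

```text
[5.483e-01 1.178e-01 2.500e-02 5.478e-01 1.192e-01 1.760e-02 1.678e-01
 2.530e+03]
t 7.97 [0.5487 0.1172 0.2352] [-179.98    0.29  105.89] F [ 0.7 -0.1  0.1] g 0.0873 q [-42.   7.  30.  96.  -4.  78.   4.]
(0.5488, 0.119, 0.24, 106) -> [ 0.0017  0.0006 -0.0048] -0.002
(0.5488, 0.119, 0.121, 106) -> [0.0023 0.0007 0.1142] -0.002
```

View pics/w5.png

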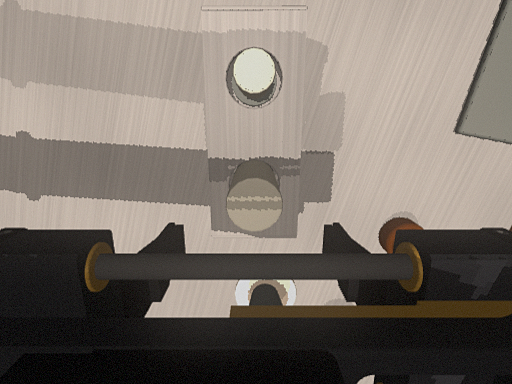

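The wrist view shows the wide bottle at (254,205), centred between the fingers, and the slim bottle well clear at (254,70). I go down, grip and lift by about 0.11 m.

Call:
{"name": "servo_tool", "arguments": {
  "plan": [
    [[0.087, 0.001, 0, 0.03, 0], [0.087, 0.001, 0, 0.06, 0], [0.087, 0.001, 0, 0.085, 0], [0.087, 0.001, 0, 0.105, 0], [0.087, 0.001, 0, 0.114, 0], [0.087, 0.001, 0, 0.114, 0], [0.04, 0.001, 0, 0.114, 0], [0.04, 0.001, 0, 0.114, 0], [0.04, 0.001, 0, 0.114, 0], [0.04, 0.001, 0, 0.114, 0], [0.04, 0.001, 0, 0.114, 0], [0.04, 0.001, 0, 0.114, 0]]
  ],
  "force": 25
}}

```text
time_s: 8.97
tool_pos: [0.5488, 0.1177, 0.1218]
tool_rot: [180.0, 0.3, 105.9]
force: [0.3, 0.1, 0.3]
grip_width: 0.055
```

Call:
{"name": "servo_tool", "arguments": {
  "plan": [
    [[0.04, 0, 0, 0, 0], [0.04, 0, 0, 0, 0], [0.04, 0, 0, -0.015, 0], [0.04, 0, 0, -0.03, 0], [0.04, 0, 0, -0.045, 0], [0.04, 0, 0, -0.06, 0], [0.04, 0, 0, -0.075, 0], [0.04, 0, 0, -0.09, 0], [0.04, 0, 0, -0.105, 0], [0.04, 0, 0, -0.12, 0], [0.04, 0, 0, -0.12, 0]]
  ]
}}

```text
time_s: 9.88
tool_pos: [0.55, 0.1186, 0.2446]
tool_rot: [179.7, 0.2, 105.9]
force: [1.4, -0.9, -1.4]
grip_width: 0.0495
```

```bash
python3 - <<'E'
from h import *
from cell import read_camera
E=np.array([.5335,.172])+.119*np.array([.277,-.961]); o=np.array([.277,-.961])
print('end',E)
go((*(E+.02*o),.24,106),(*(E+.0065*o),.187,106))
s=read_camera('side');w=cloud(s);cv2.imwrite('pics/s6.png',cv2.resize(s['image'][90:370,180:400,::-1],None,fx=2,fy=2))
E
```

```text
end [0.566463 0.057641]
t 9.88 [0.55   0.1186 0.2446] [179.7    0.25 105.91] F [ 1.4 -0.9 -1.4] g 0.0495 q [-43.   7.  30.  95.  -3.  78.   4.]
(np.float64(0.5720029999999999), np.float64(0.038421), 0.24, 106) -> [-0.0831 -0.0008  0.0049] -0.002
(np.float64(0.5682634999999999), np.float64(0.051394499999999996), 0.187, 106) -> [-0.0694 -0.0011  0.0579] -0.002
```

View pics/s6.png

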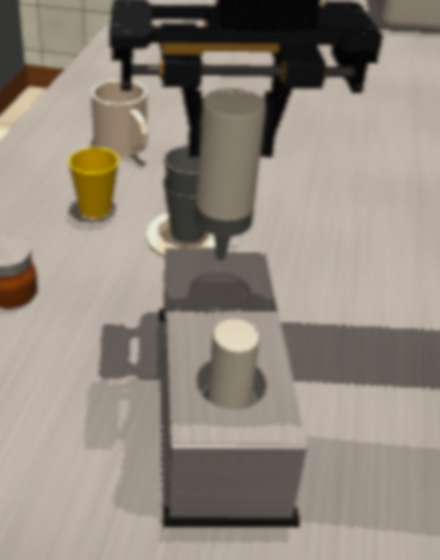

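The side crop shows the wide bottle hanging vertical, clear of the rack, with its nozzle at (222,255). The moves can't tilt the tool. I'll relax the grip and pivot the bottle in the jaws by levering its nozzle on the fixed rack's free -y top edge. First I go beside and outside that edge.

Call:
{"name": "servo_tool", "arguments": {
  "plan": [
    [[0.04, -0.02, 0, 0, 0], [0.04, -0.04, 0, 0, 0], [0.04, -0.06, 0, 0, 0], [0.04, -0.075, -0.001, 0, 0], [0.04, -0.085, -0.001, 0, 0], [0.04, -0.085, -0.001, 0.015, 0], [0.04, -0.085, -0.001, 0.03, 0], [0.04, -0.085, -0.001, 0.045, 0], [0.04, -0.085, -0.001, 0.056, 0], [0.04, -0.085, -0.001, 0.056, 0], [0.04, -0.085, -0.001, 0.056, 0]]
  ]
}}

```text
time_s: 10.85
tool_pos: [0.5713, 0.0365, 0.1863]
tool_rot: [179.9, 0.3, 105.9]
force: [0.5, 0.3, -1.6]
grip_width: 0.0499
```

```bash
python3 - <<'E'
from h import *
E=np.array([.566463,.057641]); i=np.array([-.277,.961])
T=[]
for th in (0,10,20,30,40,48,54):
    t=np.deg2rad(th);h=-.0065*np.cos(t)+.1125*np.sin(t);v=.0065*np.sin(t)+.1125*np.cos(t)
    T.append((*(E+h*i).round(4),round(.094+v-.0187,4),106))
go(*T)
E
```

```text
t 10.85 [0.5713 0.0365 0.1863] [179.93   0.26 105.93] F [ 0.5  0.3 -1.6] g 0.0499 q [-36.  11.  34.  99.  -6.  72.  15.]
(np.float64(0.5683), np.float64(0.0514), np.float64(0.1878), 106) -> [ 0.0152  0.0013 -0.0015] -0.001
(np.float64(0.5628), np.float64(0.0703), np.float64(0.1872), 106) -> [ 0.0348  0.0012 -0.001 ] -0.001
(np.float64(0.5575), np.float64(0.0887), np.float64(0.1832), 106) -> [0.054  0.0011 0.0029] -0.001
(np.float64(0.5524), np.float64(0.1063), np.float64(0.176), 106) -> [0.0724 0.001  0.01  ] -0.001
(np.float64(0.5478), np.float64(0.1223), np.float64(0.1657), 106) -> [0.0891 0.001  0.0202] -0.001
(np.float64(0.5445), np.float64(0.1338), np.float64(0.1554), 106) -> [0.1011 0.0009 0.0305] -0.001
(np.float64(0.5423), np.float64(0.1414), np.float64(0.1467), 106) -> [0.109  0.0009 0.0391] -0.001
```

Call:
{"name": "servo_tool", "arguments": {
  "plan": [
    [[0.04, 0.005, 0.001, -0.001, 0], [0.04, 0.01, 0.001, -0.001, 0], [0.04, 0.015, 0.001, -0.001, 0], [0.04, 0.02, 0.001, -0.001, 0], [0.04, 0.025, 0.001, -0.001, 0], [0.04, 0.03, 0.001, -0.001, 0], [0.04, 0.035, 0.001, -0.001, 0], [0.04, 0.042, 0.001, 0, 0], [0.04, 0.048, 0.001, 0.002, 0], [0.04, 0.054, 0.001, 0.003, 0], [0.04, 0.054, 0.001, 0.003, 0]]
  ],
  "force": 10
}}

```text
time_s: 11.77
tool_pos: [0.5566, 0.0907, 0.1825]
tool_rot: [180.0, 0.2, 106.1]
force: [0.5, -0.1, -0.3]
grip_width: 0.0496
```

```bash
python3 - <<'E'
from h import *
from cell import read_camera
E=np.array([.566463,.057641]); i=np.array([-.277,.961])
T=[]
for th in (20,25,30,35,40,45,50):
    t=np.deg2rad(th);h=-.0065*np.cos(t)+.1125*np.sin(t);v=.0065*np.sin(t)+.1125*np.cos(t)
    T.append((*(E+h*i).round(4),round(.094+v-.0187,4),106))
go(*T)
s=read_camera('side');cv2.imwrite('pics/s7.png',cv2.resize(s['image'][90:370,180:400,::-1],None,fx=2,fy=2))
E
```

```text
t 11.77 [0.5566 0.0907 0.1825] [179.99   0.2  106.07] F [ 0.5 -0.1 -0.3] g 0.0496 q [-40.  10.  32. 100.  -5.  72.   9.]
(np.float64(0.5575), np.float64(0.0887), np.float64(0.1832), 106) -> [-0.0022  0.0003 -0.0007] 0.001
(np.float64(0.5549), np.float64(0.0977), np.float64(0.18), 106) -> [0.0072 0.0003 0.0025] 0.001
(np.float64(0.5524), np.float64(0.1063), np.float64(0.176), 106) -> [0.0162 0.0003 0.0064] 0.001
(np.float64(0.5501), np.float64(0.1145), np.float64(0.1712), 106) -> [0.0247 0.0003 0.0112] 0.001
(np.float64(0.5478), np.float64(0.1223), np.float64(0.1657), 106) -> [0.0328 0.0003 0.0167] 0.001
(np.float64(0.5457), np.float64(0.1297), np.float64(0.1594), 106) -> [0.0405 0.0003 0.023 ] 0.001
(np.float64(0.5437), np.float64(0.1364), np.float64(0.1526), 106) -> [0.0476 0.0002 0.0297] 0.001
```

View pics/s7.png

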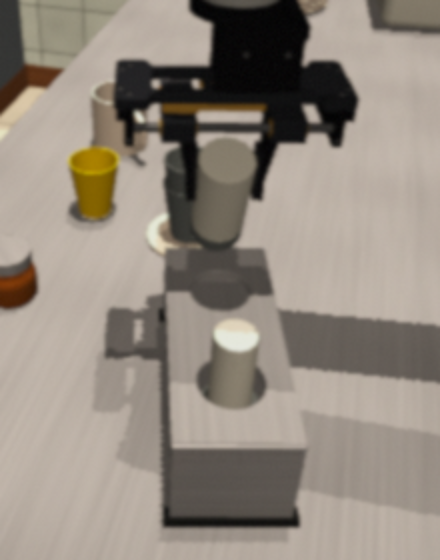

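The bottle pivots as planned: its base face has turned towards the camera at (225,155) and the nozzle is behind the rack edge. I carry on along the arc to about 47°.

Call:
{"name": "servo_tool", "arguments": {
  "plan": [
    [[0.04, 0.0035, 0, 0.001, 0], [0.04, 0.007, 0, 0.0025, 0], [0.04, 0.012, 0, 0.0045, 0], [0.04, 0.016, 0, 0.0065, 0], [0.04, 0.0205, 0, 0.009, 0], [0.04, 0.0247, 0, 0.011, 0], [0.04, 0.029, 0, 0.014, 0], [0.04, 0.033, 0, 0.017, 0], [0.04, 0.037, 0, 0.02, 0], [0.04, 0.041, 0, 0.023, 0], [0.04, 0.0435, 0, 0.0257, 0], [0.04, 0.0435, 0, 0.0257, 0]]
  ]
}}

```text
time_s: 12.82
tool_pos: [0.5442, 0.1326, 0.156]
tool_rot: [-179.9, 0.2, 106.1]
force: [0.7, 0.9, -1.2]
grip_width: 0.0491
```

Call:
{"name": "servo_tool", "arguments": {
  "plan": [
    [[0.04, 0, 0, 0, 0], [0.04, 0, 0, 0, 0], [0.04, -0.004, 0, -0.008, 0], [0.04, -0.01, 0, -0.02, 0], [0.04, -0.02, 0, -0.04, 0], [0.04, -0.03, 0, -0.06, 0], [0.04, -0.04, 0, -0.08, 0], [0.04, -0.05, 0, -0.1, 0], [0.04, -0.05, 0, -0.1, 0], [0.04, -0.05, 0, -0.1, 0]]
  ],
  "force": 40
}}

```text
time_s: 13.65
tool_pos: [0.559, 0.0837, 0.2581]
tool_rot: [179.9, 0.2, 106.0]
force: [-0.5, 0.3, -1.9]
grip_width: 0.0489
```

```bash
cat > axis.py <<'E'
from h import *
from cell import read_camera,readout
o=readout.get_obs();R=Ro.from_euler('xyz',o['tool_rot'],degrees=True);g=o['tool_pos']+R.apply([0,0,-.0187])
for n in('side','top','wrist'):
    d=read_camera(n);w=cloud(d)
    if n=='side':cv2.imwrite('pics/s%d.png'%(o['time_s']*10),cv2.resize(d['image'][60:340,180:400,::-1],None,fx=2,fy=2))
    p=w.reshape(-1,3);q=R.inv().apply(p-g)  # x along tilt plane, z down
    m=(np.abs(q[:,1])<.018)&(np.linalg.norm(q,axis=1)<.16)&(q[:,2]>-.05)&(p[:,2]>.118)&np.isfinite(q[:,0])
    # nozzle-end points: far from the pinch, towards -x,+z
    f=m&(q[:,2]-q[:,0]>.14)
    print(n,m.sum(),f.sum())
    if f.sum()>5:
        Q=q[f];e=Q[np.argsort(Q[:,0]-Q[:,2])[:12]].mean(0)
        print('  tip tool',e.round(4),'world',(g+R.apply(e)).round(4),'tilt',np.rad2deg(np.arctan2(-e[0],e[2])).round(1),'len',np.linalg.norm(e).round(4))
    np.save(n+'_q.npy',q[m])
print('pinch',g.round(4));go()
E
python3 axis.py; ls -t pics|head -1
```

```text
side 881 0
top 432 34
  tip tool [-0.0924 -0.0002  0.0849] world [ 0.5845 -0.0052  0.1922] tilt 47.4 len 0.1255
wrist 5753 0
pinch [0.559  0.0838 0.2768]
t 13.8 [0.5571 0.0855 0.255 ] [-1.7983e+02  1.6000e-01  1.0614e+02] F [-0.2  0.2 -2.7] g 0.0487 q [-41.   7.  32.  94.  -4.  80.   8.]
s136.png
```

View pics/s136.png

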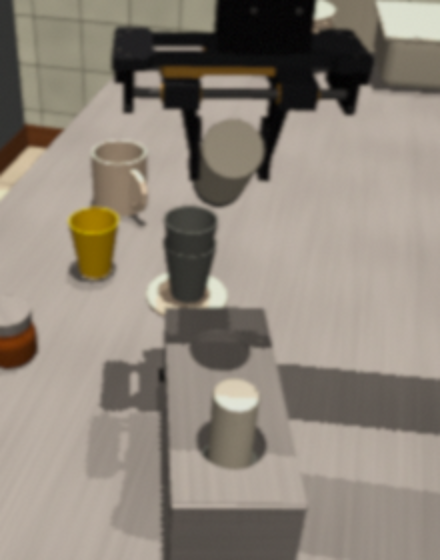

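```bash
python3 -c "
from h import *
go((.5957,.0174,.25,106),(.5957,.0174,.217,106))"
```

```text
t 13.8 [0.5571 0.0855 0.255 ] [-1.7983e+02  1.6000e-01  1.0614e+02] F [-0.2  0.2 -2.7] g 0.0487 q [-41.   7.  32.  94.  -4.  80.   8.]
(0.5957, 0.0174, 0.25, 106) -> [-0.0761  0.0182  0.0052] 0.002
(0.5957, 0.0174, 0.217, 106) -> [-0.076   0.0183  0.0382] 0.002
```

The side crop shows the bottle slanted and firmly held at (228,160), the doubled cup undisturbed on its saucer at (190,255), and the slim bottle still in its well. I move the tip over the cup.

Call:
{"name": "servo_tool", "arguments": {
  "plan": [
    [[0.04, -0.015, 0.004, 0.001, 0], [0.04, -0.03, 0.007, 0.002, 0], [0.04, -0.045, 0.011, 0.004, 0], [0.04, -0.06, 0.014, 0.005, 0], [0.04, -0.07, 0.017, 0.005, 0], [0.04, -0.076, 0.018, 0.01, 0], [0.04, -0.076, 0.018, 0.018, 0], [0.04, -0.076, 0.018, 0.026, 0], [0.04, -0.076, 0.018, 0.034, 0], [0.04, -0.076, 0.018, 0.038, 0], [0.04, -0.076, 0.018, 0.038, 0], [0.04, -0.076, 0.018, 0.038, 0]]
  ]
}}

```text
time_s: 14.8
tool_pos: [0.5951, 0.018, 0.2168]
tool_rot: [-179.8, 0.1, 106.2]
force: [-0.6, 0.5, -1.3]
grip_width: 0.049
```

```bash
python3 axis.py; python3 - <<'E'
from h import *
from cell import read_camera
d=read_camera('top');w=cloud(d);cv2.imwrite('pics/t9.png',cv2.resize(d['image'][170:270,180:340,::-1],None,fx=4,fy=4))
p=near(w,(.6215,-.072),.045,.105,.118); print('rim',circ(p) if len(p)>5 else len(p))
d=read_camera('side');w=cloud(d);p=near(w,(.6215,-.072),.045,.1,.118); print('rim',circ(p) if len(p)>5 else len(p))
E
```

```text
side 681 0
top 32 21
  tip tool [-0.093  -0.0003  0.0803] world [ 0.6207 -0.0716  0.1555] tilt 49.2 len 0.1229
wrist 5767 0
pinch [0.5952 0.0181 0.2355]
t 14.95 [0.5957 0.0176 0.2178] [-1.7989e+02  1.6000e-01  1.0616e+02] F [ 0.1 -0.5 -2.8] g 0.0493 q [-34.  13.  35.  93.  -8.  77.  18.]
rim [ 6.215e-01 -7.320e-02  3.170e-02  6.215e-01 -7.240e-02  3.010e-02
  1.120e-01  6.100e+01]
rim [ 6.237e-01 -7.130e-02  3.270e-02  6.226e-01 -7.120e-02  2.980e-02
  1.071e-01  2.660e+02]
```

View pics/t9.png

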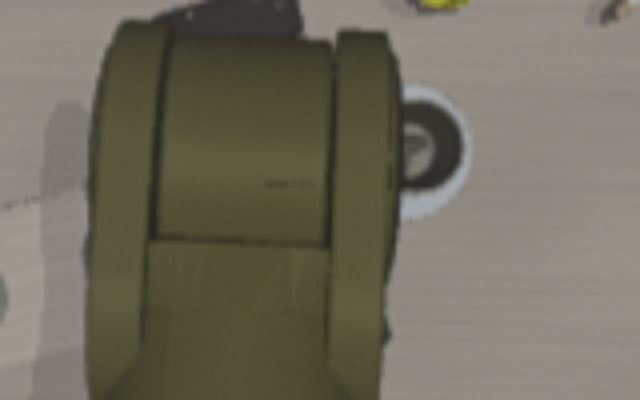

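The top crop shows the nozzle tip at about (430,145), close to the centre of the doubled cup's mouth (about (425,147)). One check remains: fit the tilt from the base face and body surface.

```bash
python3 - <<'E'
from h import *
from scipy.optimize import least_squares
q=np.load('side_q.npy');q=q[(np.linalg.norm(q,axis=1)<.045)&(np.abs(q[:,1])<.017)]
def r(p):
    a=np.array([np.sin(p[0]),0,-np.cos(p[0])]);s=q@a
    rad=np.linalg.norm(q-np.outer(s,a)-[p[1]*np.cos(p[0]),0,p[1]*np.sin(p[0])],axis=1)-.025
    e=s-p[2]
    return np.where(np.abs(e)<np.abs(rad),e,rad)
f=least_squares(r,[np.deg2rad(46),0,.0265],loss='soft_l1',f_scale=.002)
print(len(q),np.rad2deg(f.x[0]),f.x[1:],np.median(np.abs(r(f.x))))
t,o,b=f.x;L=.157-b
tip=np.array([-L*np.sin(t)+o*np.cos(t),0,L*np.cos(t)+o*np.sin(t)])
from cell import readout
ob=readout.get_obs();R=Ro.from_euler('xyz',ob['tool_rot'],degrees=True)
print('tip',ob['tool_pos']+R.apply(tip+[0,0,-.0187]),ob['joint_velocities'].round(1))
E
```

```text
570 47.7997310175898 [0.00197802 0.02578942] 0.000576218615827663
tip [ 0.62231685 -0.0748863   0.14709767] [0.  0.  0.1 0.2 0.1 0.1 0.2]
```

Call:
{"name": "servo_tool", "arguments": {
  "plan": [
    [[0.04, 0.002, 0, 0.002, 0], [0.04, 0.002, 0, 0.002, 0], [0.04, 0.002, 0, 0.002, 0], [0.04, 0.002, 0, 0.002, 0], [0.04, 0.002, 0, 0.002, 0], [0.04, 0.002, 0, 0.002, 0]]
  ]
}}

```text
time_s: 15.55
tool_pos: [0.5952, 0.0193, 0.2157]
tool_rot: [-179.9, 0.2, 106.1]
force: [0.0, -0.1, -2.2]
grip_width: 0.049
```

```bash
python3 - <<'E'
from h import *
from cell import env
go()
print(env.sign_off())
E
```

```text
t 15.55 [0.5952 0.0193 0.2157] [-1.7989e+02  1.6000e-01  1.0614e+02] F [ 0.  -0.1 -2.2] g 0.049 q [-34.  13.  35.  93.  -8.  76.  18.]
the job is handed in; nothing more can be done
None
```

The job is handed in at 15.6 s: the cups are nested on the saucer, and the wide bottle is held still at a slant over them.

- **Cups:** The loose cup is pressed into the base cup and released. The doubled rim is at 0.112 m, a 30 mm nest, centred at about (0.6215, -0.072).
- **Bottle:** I drew the wide bottle up out of the rack. The moves cannot tilt the tool, so I pivoted the bottle in a light grip by levering its nozzle on the fixed rack's end edge. I then gripped it at 40 N.
- **Final pose:** The tip is about 33 mm above the rim and within a few mm of the centre of the mouth. That comes from the fit before a final 2 mm nudge. The force reading shows only the bottle's weight.
- **Bystanders:** In the last full-scene picture, the slim bottle, mug and jar had not moved.

**Where the checks disagreed:** The slant came out at 47.8° from a fit to the body, 47° and 49° from raw tip points, and about 46° after allowing for the nozzle's radius, so it is probably 46–48°. The tip heights also differed: 0.147 m from the fit against 0.155 m from sparse top-camera points on the nozzle's upper side.

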